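Load the sprung can cradle

TASK

Take the soda can that stands on the counter and lay it on its side in the sprung display cradle: its bottom against the red pusher, pressed back far enough that the can drops level onto the two rails behind the red front lip. Press and set it down gently so that it does not dent, never let it tip over or lie on the counter, leave the sauce bottle, the salt shaker and the soap pump where they are, and let go of the can.

Things in the scene. Friction and masses are not known exactly. Their poses are not given: they have to be found in the camera images.
- soda_can: light printed drinks can, a cylinder of diameter 53 mm and height 134 mm (its two ends taper a little), about 0.27 kg (hidden, varies), standing upright at the start. Origin at the centre of its bottom; z runs along the can from bottom to top. It is loose.
- can_middle (a point): centre of the can: on its axis, 67 mm from the bottom; axes as the can.
- cradle: fixed dark steel can cradle, all lengths in mm, base plate 196 x 78 x 10 (x from -119 to +77), open at both sides beside the can. Origin on the counter under the seat of the can; z up; x points from the sprung pusher (-x) to the red front lip (+x), to the robot's left, within 20 degrees. A can lying on its rails has its axis at y = 0, z = 49. Back wall at x = -90 to -96, 60 wide, top at z = 75.
- can_seat (a point): where the centre of the lying can must finally be: cradle x = 0, y = 0, z = 49 (mm); axes as the cradle. The can rests on two round steel rails of radius 6 along x, their axes at cradle y = +-20, z = 23.4.
- lip_top (a point): middle of the red front lip's top edge, at cradle x = +70, z = 39 (mm); the lip is 60 wide (along y), 6 thick, its inner face at cradle x = +67, rounded on top. Axes as the cradle.
- pusher_face (a point): centre of the front of the red pusher plate, 48 mm wide, cradle z = 31 to 81 mm; at rest at cradle x = -53, so the free gap to the lip, 120, is shorter than the can. It moves with the pusher. Axes as the cradle.
- pusher (a joint): how far the pusher is pressed back along the cradle's -x, m: 0 at rest, hard stop at 0.021. The spring pushes with about 3 N at rest, 5 N at 0.014 (a seated can), 6 N at the stop, and damping adds 0.6 N for each cm/s. It returns slowly by itself and pushes a released can against the lip.
- sauce: red squeeze bottle, diameter 60 mm, height 187 mm, bystander, loose; origin at the centre of its bottom, z up.
- salt: white salt shaker with faceted body, 40 mm wide, 81 mm high, bystander, loose; origin at the centre of its bottom, z up.
- soap: white soap pump bottle, 71 x 63 mm, 186 mm high, bystander, loose; origin at the centre of its bottom, z up.

How it is judged:
By the outcome, as a careful person would: the job done as asked, in the order asked, and still so for the second after the job is handed in, with the robot touching nothing.
It also fails if it takes over 45 s, if anything falls off the work surface, if the arm or the gripper's body presses on something with over 40 N, if the wrist force passes 120 N, or if a joint passes its speed limit or range.

ROBOT

A 6-joint arm with a two-finger parallel gripper is mounted at the origin on a cart in front of the work surface, level with it; the furniture and walls round the work are solid. World frame = base frame: x ahead of the robot, y to its left, z up, the work surface at z = 0. Lengths are in m, angles in rad, forces in N, time in s.
With the tool pointing down it reaches from about 0.35 to 0.875 m from the base axis. Payload 4.2 kg.
Tool frame: the origin (TCP) lies on the front face of the gripper's body, between the roots of the fingers; the fingertips stand 73 mm ahead of it and the grasp point (between the pads) lies 54 mm ahead of it; y points along the fingers, x is the direction in which the jaws open and shut, and the axes are right-handed (so a half turn about y gives the same grasp; the last joint's range is limited). The gripper opens to 85 mm and grips with 20 to 120 N. Pads are 22 mm wide; open, the fingers measure 114 mm over their backs; the gripper's body (76 mm by 85 mm) begins 54 mm behind the grasp point. The pads swing forward as they close: fully open they stand 13 mm farther back than shut.
Start: joints at [-1.024, 0.385, 0.008, 0, -1.194, -0.259], TCP at [0.177, -0.599, 0.304] pointing down, gripper open.
Joint ranges: [-3.14, 3.14], [-1.21, 2.06], [-1.07, 1.41], [-3.16, 2.05], [-2.99, -0.16], [-3.1, 3.1]. Speed limits (rad/s): [2.79, 2.79, 3.14, 3.14, 3.14, 3.14].

INTERFACE

Orientations are given as a rotation vector (axis times angle).
In Python, from workcell import read_state, grab_frame, workorder gives the robot as it stands.
- The arm moves only by the tool servo_tool, never from a script. Its argument "motion" is a list of rows, each an object with "linear": the shift along the tool's x, y, z in units of 0.12 m (1.0 is 0.12 m), a list of three; "twist": the turn, a rotation vector about the tool's x, y, z in units of 90 degrees (1.0 is 90 degrees), a list of three; "jaw": the opening in per cent of the stroke, from 0 (shut) to 100 (fully open). In form: [{"linear": [x, y, z], "twist": [rx, ry, rz], "jaw": jaw}, ...]. A call has 1 to 8 rows; each row is the pose to reach, as a shift and turn from the pose commanded when the call began, along the tool's axes at that moment; what a row does not reach only later rows make up. A row lasts 1/8 s, in which the tool goes at most 62.5 mm and 10.7 degrees, less where a joint would pass 70% of its speed; a pose out of reach is approached as far as the arm can. A call with a number of a shift or a turn outside -1 to 1 is refused whole. A call with a gripper value outside its range is refused whole. The fingers move at their own pace and stop on an object; "squeeze" is the grip in N (left out, the last holds). Time passes only in rows, so rows that repeat a pose let the fingers close. It gives the time, the measured TCP pose, the force and the opening at its end, in the units of the state.
- read_state(): the state, without advancing time (a new reading comes with each control period).
- grab_frame(name): name is "side" or "top"; returns a dict with "image" (420x560x3 uint8, red, green, blue), "vfov" (degrees; the focal length in pixels is half the picture's height over the tangent of half this angle, whatever the lens; pixels are square), "cx", "cy" (the principal point, pixels), "R" (3x3) and "t" (3): a world point X has camera coordinates R X + t. Camera axes: x right, y down, z forward; pixel columns grow to the right and rows downward; lengths in m; the calibration is good to about 2 mm. A picture is of the moment at which its call begins. There is no depth.
- workorder.finish_job(): hands the job in, once; it reports no verdict.
The state is a dict: "time_s": time; "joint_positions": joint angles; "joint_velocities": joint speeds; "effort": joint torques, N m; "eef_pos": TCP position; "orientation": TCP orientation; "contact_force": force on the tool from outside, world axes, zero at the start; "wrist_torque": the same for the moment, N m; "opening": finger opening in m.
Only numpy, scipy, OpenCV 4.12 (cv2) and the standard library are available. Lean on these libraries where they do the work, as an engineer would, in place of code of your own. Each camera call takes 0.05 s, during which the arm holds its last target. There are 200 camera calls.

## Working session

There is one attempt and no reset: what is moved stays moved. The work goes in short steps, Python scripts to look and compute and a tool call to move; the robot and the scene stay as the last step left them, time stands still between calls to the robot, and variables do not carry over. Pictures are saved under pics/ and viewed, about 8 in all and at most 12, crops included, and the job is handed in when it is done.

Besides the shell and the picture viewer there is one more tool, called after "Call:" by a JSON object that holds its "api" and its "payload". servo_tool: Moves the arm, as the interface text tells. Shifts and turns lie within -1 to 1; 1 stands for 0.12 m of shift or 90 degrees of turn. Its arguments: {"type":"object","properties":{"motion":{"type":"array"},"squeeze":{"type":"number"}},"required":["motion"]}

```bash
mkdir -p pics; ls
cat > h.py <<'E'
import numpy as np, cv2
from workcell import read_state, grab_frame, workorder
from scipy.spatial.transform import Rotation as Ro
def K(f):
    h=f["image"].shape[0]; return h/2/np.tan(np.radians(f["vfov"])/2)
def proj(f,X):
    c=np.array(f["R"])@np.array(X,float)+np.array(f["t"]); return np.array([f["cx"]+K(f)*c[0]/c[2], f["cy"]+K(f)*c[1]/c[2]])
def ray(f,u,v):
    R=np.array(f["R"]); d=R.T@np.array([(u-f["cx"])/K(f),(v-f["cy"])/K(f),1]); o=-R.T@np.array(f["t"]); return o,d/np.linalg.norm(d)
def onz(f,u,v,z):
    o,d=ray(f,u,v); return o+d*(z-o[2])/d[2]
def save(f,n): cv2.imwrite("pics/"+n,f["image"][:,:,::-1])
E
python3 - <<'E'
from h import *
import pickle
for n in("side","top"):
    f=grab_frame(n); save(f,n+"0.png"); pickle.dump(f,open(n+"0.pkl","wb"))
    print(n,f["vfov"],f["cx"],f["cy"],np.round(f["R"],3).tolist(),np.round(-np.array(f["R"]).T@np.array(f["t"]),3), [k for k in f])
s=read_state();print({k:np.round(v,3).tolist() for k,v in s.items()})
E
```

```text
pics
side 44.468863909761936 281.97681574476974 210.07522517665075 [[-0.337, -0.941, 0.008], [-0.412, 0.14, -0.9], [0.846, -0.307, -0.435]] [-0.605  0.411  0.679] ['image', 'vfov', 'cx', 'cy', 'R', 't']
top 49.86949379924177 282.4045698536514 216.37456448683417 [[-0.02, -1.0, -0.002], [-0.985, 0.02, -0.173], [0.173, -0.002, -0.985]] [ 0.414 -0.018  0.956] ['image', 'vfov', 'cx', 'cy', 'R', 't']
{'time_s': 0.1, 'joint_positions': [-1.024, 0.385, 0.007, -0.0, -1.194, -0.259], 'joint_velocities': [0.001, -0.002, 0.001, 0.002, -0.001, -0.001], 'effort': [-0.001, -39.332, 18.893, 4.198, -0.003, 0.0], 'eef_pos': [0.177, -0.599, 0.303], 'orientation': [-1.057, -1.418, 1.417], 'contact_force': [-0.153, 0.299, -0.255], 'wrist_torque': [-0.009, 0.008, -0.067], 'opening': 0.085}
```

View pics/side0.png

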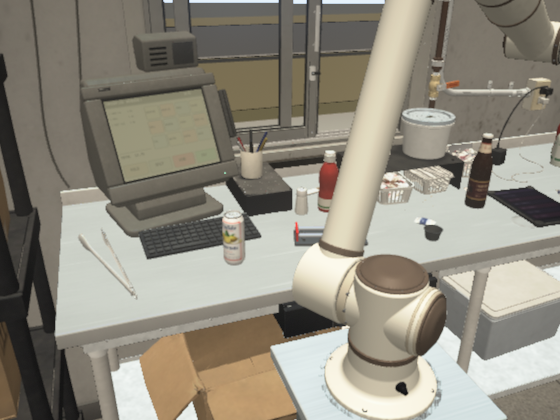

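View pics/top0.png

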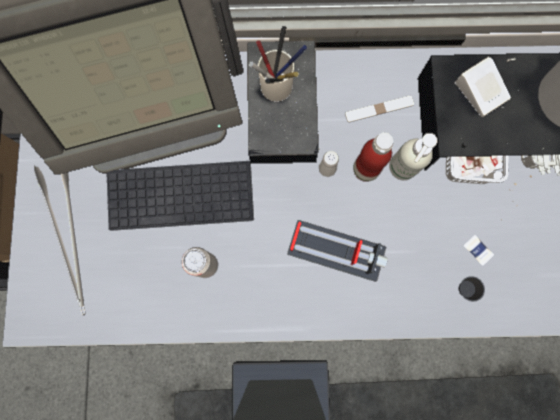

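Side: can at about (233,238), red lip at (297,232), salt at (302,202), sauce at (328,185). Top: can top at (196,261), lip at (296,237), pusher at (358,252), salt at (329,163), sauce at (374,158), soap at (412,158).

Run:
```python
from h import *
import pickle
T=pickle.load(open("top0.pkl","rb"));S=pickle.load(open("side0.pkl","rb"))
s=read_state();print(np.round(Ro.from_rotvec(s["orientation"]).as_matrix(),3))
im=T["image"];hsv=cv2.cvtColor(im,cv2.COLOR_RGB2HSV)
red=((hsv[...,0]<8)|(hsv[...,0]>172))&(hsv[...,1]>150)&(hsv[...,2]>90)
red[:, :280]=0;red[:215]=0;red[290:]=0;red[:,400:]=0
n,l,st,c=cv2.connectedComponentsWithStats(red.astype(np.uint8))
for i in range(1,n):
    if st[i,4]>15:
        p=np.argwhere(l==i)[:,::-1].astype(np.float32); r=cv2.minAreaRect(p); b=cv2.boxPoints(r)
        print("red",st[i],c[i],[np.round(onz(T,*q,z)[:2],4).tolist() for z in(.039,.081) for q in b], [np.round(onz(T,*c[i],z)[:2],4) for z in(.039,.081)])
dark=(hsv[...,2]<95); d2=np.zeros_like(dark);d2[215:290,280:395]=dark[215:290,280:395]|red[215:290,280:395]
n,l,st,c=cv2.connectedComponentsWithStats(d2.astype(np.uint8));i=1+np.argmax(st[1:,4])
p=np.argwhere(l==i)[:,::-1].astype(np.float32);r=cv2.minAreaRect(p);print("plate",r,[np.round(onz(T,*q,.010)[:2],4).tolist() for q in cv2.boxPoints(r)])
cv2.imwrite("pics/cropT.png",cv2.resize(im[200:290,170:400,::-1],None,fx=3.4,fy=3.4,interpolation=cv2.INTER_CUBIC))
cv2.imwrite("pics/cropS.png",cv2.resize(S["image"][185:275,200:380,::-1],None,fx=4.4,fy=4.4,interpolation=cv2.INTER_CUBIC))
```

```text
[[-0.284 -0.001 -0.959]
 [ 0.959  0.002 -0.284]
 [ 0.002 -1.     0.   ]]
red [291 222  10  29  80] [295.25 235.7 ] [[0.5066, -0.0317], [0.5637, -0.0521], [0.5617, -0.0576], [0.5046, -0.0371], [0.5023, -0.031], [0.5568, -0.0505], [0.5549, -0.0558], [0.5005, -0.0362]] [array([ 0.5344, -0.0447]), array([ 0.5289, -0.0434])]
red [352 240  10  24 100] [356.25 252.22] [[0.4769, -0.1563], [0.525, -0.1706], [0.5224, -0.1801], [0.4743, -0.1657], [0.474, -0.1499], [0.52, -0.1636], [0.5175, -0.1727], [0.4716, -0.1589]] [array([ 0.498 , -0.1678]), array([ 0.4942, -0.1609])]
plate ((336.07415771484375, 250.52076721191406), (91.4815673828125, 35.70670700073242), 15.64224624633789) [[0.497, -0.0277], [0.5696, -0.0497], [0.5133, -0.2335], [0.4421, -0.2093]]
```

View pics/cropT.png

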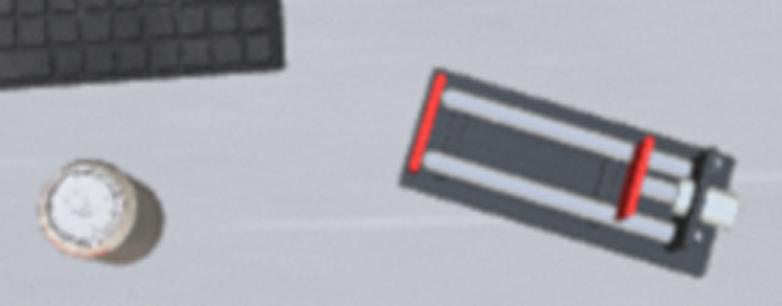

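View pics/cropS.png

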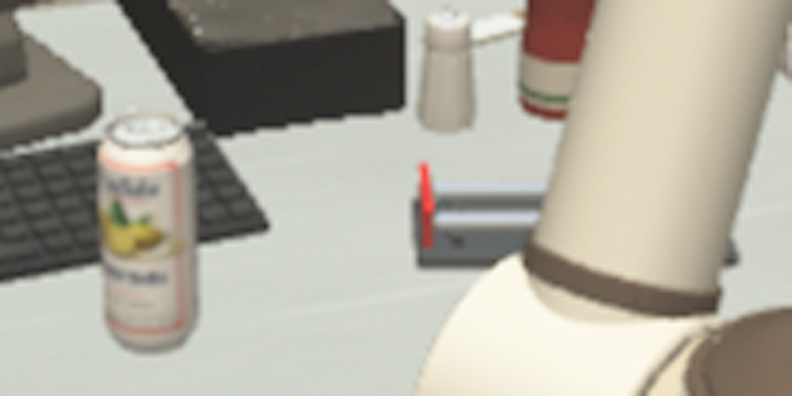

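Run:
```python
from h import *
import pickle
T=pickle.load(open("top0.pkl","rb"));S=pickle.load(open("side0.pkl","rb"))
px=lambda u,v:(170+(u+.5)/3.4-.5,200+(v+.5)/3.4-.5)
P=[onz(T,*px(*q),.010)[:2] for q in((437,68),(402,186),(702,277),(738,157))]
print("plate",np.round(P,4).tolist())
d=(P[0]+P[1]-P[2]-P[3])/2; print("len",np.linalg.norm(d),"yaw",np.degrees(np.arctan2(d[1],d[0])),"w",np.linalg.norm(P[0]-P[1]),np.linalg.norm(P[3]-P[2]))
for a,b in((0,3),(1,2)):
    e=P[a]-P[b];print(np.degrees(np.arctan2(e[1],e[0])))
for a,b in((0,1),(3,2)):
    e=P[a]-P[b];print("perp",np.degrees(np.arctan2(e[1],e[0]))+90)
c=np.mean(P,0);u=d/np.linalg.norm(d);print("origin plate",c+.021*u)
L=[onz(T,*px(*q),.039)[:2] for q in((441,76),(414,168))];print("lip",np.round(L,4),np.mean(L,0)-.070*u)
Q=[onz(T,*px(*q),.081)[:2] for q in((648,140),(625,216))];print("pusher",np.mean(Q,0)+.056*u)
# can: mask in side, top
im=T["image"];hsv=cv2.cvtColor(im,cv2.COLOR_RGB2HSV)
bg=im[285:295,180:230].reshape(-1,3).mean(0);print(bg)
for z,q in((.134,(87,209)),(.134,(84,207))): print("cantop",onz(T,*px(*q),z))
ps=lambda u,v:(200+(u+.5)/4.4-.5,185+(v+.5)/4.4-.5)
# side: axis ray through silhouette mid at top rim and bottom
print("side top",onz(S,*ps(147,130),.134)); 
print("side axis mid", onz(S,*ps(151,232),.067), "bottom front",onz(S,*ps(155,350),0))
for n,q,z in(("salt",(331,156),.081),("sauce",(384,140),.187),("soap",(428,140),.186)): print(n,onz(T,*q,z))
```

```text
plate [[0.5724, -0.0526], [0.4991, -0.0291], [0.4399, -0.2108], [0.5128, -0.2372]]
len 0.19254112160333212 yaw 72.02628674115857 w 0.07696678317222941 0.07756907155720975
72.10907309608184
71.94227911304922
perp 72.21966935784573
perp 70.13515350208581
origin plate [ 0.51254383 -0.11246958]
lip [[ 0.5626 -0.0538]
 [ 0.5072 -0.0362]] [ 0.51328431 -0.11159935]
pusher [ 0.51197135 -0.10888473]
[192.056 195.014 202.15 ]
cantop [0.47912836 0.14098555 0.134     ]
cantop [0.48022842 0.14260356 0.134     ]
side top [0.47197902 0.14508548 0.134     ]
side axis mid [0.47849617 0.14340109 0.067     ] bottom front [0.46235307 0.14765596 0.        ]
salt [ 0.68913167 -0.11949321  0.081     ]
sauce [ 0.68348964 -0.20265827  0.187     ]
soap [ 0.68220805 -0.28130665  0.186     ]
```

Call:
{"api": "servo_tool", "payload": {"motion": [{"linear": [1.0,0,-0.83],"twist": [0,0,0],"jaw": 100},{"linear": [1.0,0,-0.83],"twist": [0,0,0],"jaw": 100},{"linear": [1.0,0,-0.83],"twist": [0,0,0],"jaw": 100}], "squeeze": 25}}

```text
time_s: 0.48
eef_pos: [0.2392, -0.4534, 0.3036]
orientation: [-1.057, -1.419, 1.418]
contact_force: [1.3, -0.5, 0.7]
opening: 0.0855
```

Call:
{"api": "servo_tool", "payload": {"motion": [{"linear": [1.0,0,-0.83],"twist": [0,0,0],"jaw": 100},{"linear": [1.0,0,-0.83],"twist": [0,0,0],"jaw": 100},{"linear": [1.0,0,-0.83],"twist": [0,0,0],"jaw": 100}]}}

```text
time_s: 0.85
eef_pos: [0.3005, -0.3103, 0.3038]
orientation: [-1.058, -1.42, 1.419]
contact_force: [-0.2, -0.4, 0.3]
opening: 0.085
```

Call:
{"api": "servo_tool", "payload": {"motion": [{"linear": [1.0,0,-0.83],"twist": [0,0,0],"jaw": 100},{"linear": [1.0,0,-0.83],"twist": [0,0,0],"jaw": 100},{"linear": [1.0,0,-0.83],"twist": [0,0,0],"jaw": 100}]}}

```text
time_s: 1.23
eef_pos: [0.3621, -0.167, 0.3039]
orientation: [-1.057, -1.42, 1.42]
contact_force: [0.8, -0.6, 0.5]
opening: 0.0853
```

```bash
cat >> h.py <<'E'
YAW=np.radians(72); CX=np.array([np.cos(YAW),np.sin(YAW),0]); CY=np.array([-CX[1],CX[0],0]); UP=np.array([0,0,1.])
C0=np.array([.5128,-.1112,0]); CAN=np.array([.479,.1425,0])
def rel(p,R):
    s=read_state(); R0=Ro.from_rotvec(s["orientation"]); 
    print("lin",np.round(R0.inv().apply(np.array(p)-s["eef_pos"])/.12,3),"twist",np.round((R0.inv()*Ro.from_matrix(R)).as_rotvec()/(np.pi/2),3),"q",np.round(s["joint_positions"],2),"F",np.round(s["contact_force"],1))
def Rtilt(deg,yaw=YAW): # tool y: 0 = horizontal along heading, 90 = down
    cx=np.array([np.cos(yaw),np.sin(yaw),0]);cy=np.array([-cx[1],cx[0],0]); a=np.radians(deg)
    y=np.cos(a)*cx-np.sin(a)*UP; return np.c_[cy,y,np.cross(cy,y)]
E
python3 - <<'E'
from h import *
rel([.42,-.05,.30],Rtilt(90)); rel([.42,-.05,.30],Rtilt(30))
E
```

```text
lin [ 0.796  0.033 -0.742] twist [ 0.    -0.615  0.   ] q [-0.02 -0.01 -0.5  -0.   -1.09 -1.26] F [ 0.8 -0.6  0.5]
lin [ 0.796  0.033 -0.742] twist [-0.612 -0.556 -0.321] q [-0.02 -0.01 -0.5  -0.   -1.09 -1.26] F [ 0.8 -0.6  0.5]
```

Call:
{"api": "servo_tool", "payload": {"motion": [{"linear": [0.8,0,-0.74],"twist": [-0.612,-0.556,-0.321],"jaw": 100},{"linear": [0.8,0,-0.74],"twist": [-0.612,-0.556,-0.321],"jaw": 100},{"linear": [0.8,0,-0.74],"twist": [-0.612,-0.556,-0.321],"jaw": 100},{"linear": [0.8,0,-0.74],"twist": [-0.612,-0.556,-0.321],"jaw": 100},{"linear": [0.8,0,-0.74],"twist": [-0.612,-0.556,-0.321],"jaw": 100},{"linear": [0.8,0,-0.74],"twist": [-0.612,-0.556,-0.321],"jaw": 100},{"linear": [0.8,0,-0.74],"twist": [-0.612,-0.556,-0.321],"jaw": 100},{"linear": [0.8,0,-0.74],"twist": [-0.612,-0.556,-0.321],"jaw": 100}]}}

```text
time_s: 2.22
eef_pos: [0.4196, -0.0527, 0.3036]
orientation: [-0.467, -2.924, 0.778]
contact_force: [-0.2, 0.0, 0.0]
opening: 0.0854
```

Run:
```python
from h import *
a=Rtilt(8)[:,1]; g=CAN+[0,0,.085]
print(g-.054*a, g-.15*a)
rel(g-.15*a+[0,0,.12],Rtilt(8))
f=grab_frame("side");save(f,"s1.png")
```

```text
[0.46247548 0.09164275 0.09251535] [0.43309855 0.00122987 0.10587597]
lin [0.033 0.723 0.332] twist [-0.242  0.    -0.002] q [-0.4   0.17 -0.25 -1.06 -1.43  0.42] F [-0.2  0.   0. ]
```

View pics/s1.png

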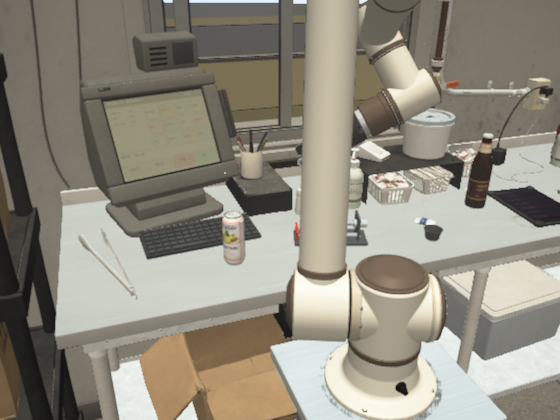

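Call:
{"api": "servo_tool", "payload": {"motion": [{"linear": [0.03,0.72,0.33],"twist": [-0.242,0,0],"jaw": 100},{"linear": [0.03,0.72,0.33],"twist": [-0.242,0,0],"jaw": 100},{"linear": [0.03,0.72,0.33],"twist": [-0.242,0,0],"jaw": 100},{"linear": [0.03,0.72,0.33],"twist": [-0.242,0,0],"jaw": 100}]}}

```text
time_s: 2.78
eef_pos: [0.4336, 0.001, 0.2275]
orientation: [-0.489, -3.074, 0.227]
contact_force: [-0.6, -0.2, 0.5]
opening: 0.0858
```

Run:
```python
from h import *
a=Rtilt(8)[:,1]; g=CAN+[0,0,.085]
rel(g-.15*a,Rtilt(8))
f=grab_frame("top");save(f,"t1.png")
```

```text
lin [0.007 0.15  1.003] twist [-0.005  0.001 -0.001] q [-0.45  0.44 -0.36 -1.37 -1.56  0.81] F [-0.6 -0.2  0.5]
```

View pics/t1.png

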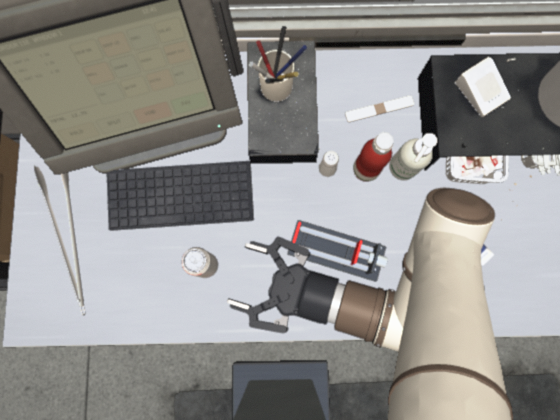

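Top view: the open fingers at (255,247) and (240,304) point at the can at (196,261). The wrist stays on the robot side of the cradle, and the way down is clear.

Call:
{"api": "servo_tool", "payload": {"motion": [{"linear": [0,0.15,0.5],"twist": [0,0,0],"jaw": 100},{"linear": [0,0.15,1.0],"twist": [0,0,0],"jaw": 100},{"linear": [0,0.15,1.0],"twist": [0,0,0],"jaw": 100},{"linear": [0,0.15,1.0],"twist": [0,0,0],"jaw": 100}]}}

```text
time_s: 3.32
eef_pos: [0.4346, 0.0017, 0.1088]
orientation: [-0.492, -3.08, 0.225]
contact_force: [0.1, -0.5, 0.9]
opening: 0.0856
```

Run:
```python
from h import *
a=Rtilt(8)[:,1]; g=CAN+[0,0,.085]
rel(g-.054*a,Rtilt(8))
f=grab_frame("top");save(f,"t2.png")
im=f["image"]
cv2.imwrite("pics/t2c.png",cv2.resize(im[200:350,160:400,::-1],None,fx=3,fy=3,interpolation=cv2.INTER_CUBIC))
p=lambda q:np.round((proj(f,q)-[160,200])*3)
s=read_state();print("grasp pt px",p(np.array(s["eef_pos"])+.054*a),"can top px",p(CAN+[0,0,.134]))
```

```text
lin [0.014 0.796 0.021] twist [-0.003  0.005 -0.002] q [-0.45  0.71 -0.39 -1.39 -1.5   1.11] F [ 0.1 -0.5  0.9]
grasp pt px [256. 229.] can top px [103. 184.]
```

View pics/t2c.png

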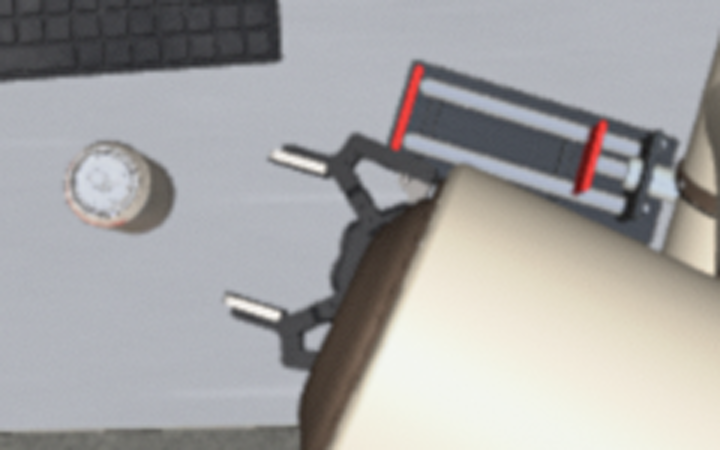

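Call:
{"api": "servo_tool", "payload": {"motion": [{"linear": [0.014,0.25,0.02],"twist": [0,0,0],"jaw": 100},{"linear": [0.014,0.45,0.02],"twist": [0,0,0],"jaw": 100},{"linear": [0.014,0.65,0.02],"twist": [0,0,0],"jaw": 100},{"linear": [0.014,0.82,0.02],"twist": [0,0,0],"jaw": 100},{"linear": [0.014,0.82,0.02],"twist": [0,0,0],"jaw": 100}]}}

```text
time_s: 4.0
eef_pos: [0.4627, 0.0957, 0.0915]
orientation: [-0.49, -3.079, 0.222]
contact_force: [0.1, -0.8, 0.7]
opening: 0.0852
```

Run:
```python
from h import *
a=Rtilt(8)[:,1]; g=CAN+[0,0,.085]
rel(g-.051*a,Rtilt(8))
f=grab_frame("top");im=f["image"]
g=grab_frame("side")["image"]
A=cv2.resize(im[210:320,150:290,::-1],None,fx=2.8,fy=2.8,interpolation=cv2.INTER_CUBIC)
B=cv2.resize(g[190:300,190:330,::-1],None,fx=2.8,fy=2.8,interpolation=cv2.INTER_CUBIC)
cv2.imwrite("pics/c3.png",np.hstack([A,B]))
```

```text
lin [-0.008 -0.008 -0.004] twist [-0.002  0.004 -0.001] q [-0.28  0.75 -0.4  -1.55 -1.42  1.15] F [ 0.1 -0.8  0.7]
```

View pics/c3.png

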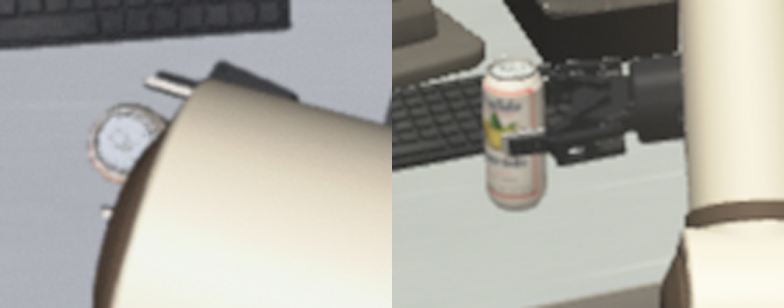

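Both fingers straddle the can: in the left panel, the tips are either side of it at (160,80) and (105,212). In the right panel, the pad is at mid-height at (515,145). Closing now.

Call:
{"api": "servo_tool", "payload": {"motion": [{"linear": [0,0,0],"twist": [0,0,0],"jaw": 70},{"linear": [0,0,0],"twist": [0,0,0],"jaw": 64},{"linear": [0,0,0],"twist": [0,0,0],"jaw": 58},{"linear": [0,0,0],"twist": [0,0,0],"jaw": 40},{"linear": [0,0,0],"twist": [0,0,0],"jaw": 40},{"linear": [0,0,0],"twist": [0,0,0],"jaw": 40},{"linear": [0,0,0],"twist": [0,0,0],"jaw": 40}], "squeeze": 25}}

```text
time_s: 4.97
eef_pos: [0.4625, 0.0946, 0.0887]
orientation: [-0.492, -3.073, 0.221]
contact_force: [1.6, -2.3, 3.4]
opening: 0.051
```

Run:
```python
from h import *
a=Rtilt(8)[:,1]; g=CAN+[0,0,.085]
rel(g-.051*a,Rtilt(8)); print(read_state()["opening"])
R=Ro.from_rotvec(read_state()["orientation"]); print("up in tool",R.inv().apply([0,0,1]))
```

```text
lin [-0.008 -0.003 -0.028] twist [-0.002  0.    -0.002] q [-0.28  0.76 -0.4  -1.55 -1.42  1.16] F [ 1.6 -2.3  3.4]
0.05104080259140302
up in tool [-5.43208607e-04 -1.42894119e-01 -9.89737832e-01]
```

Call:
{"api": "servo_tool", "payload": {"motion": [{"linear": [0,-0.02,-0.1],"twist": [0,0,0],"jaw": 40},{"linear": [0,-0.04,-0.3],"twist": [0,0,0],"jaw": 40},{"linear": [0,-0.08,-0.6],"twist": [0,0,0],"jaw": 40},{"linear": [0,-0.14,-0.95],"twist": [0,0,0],"jaw": 40},{"linear": [0,-0.14,-0.95],"twist": [0,0,0],"jaw": 40}]}}

```text
time_s: 5.6
eef_pos: [0.4618, 0.0946, 0.2068]
orientation: [-0.492, -3.079, 0.225]
contact_force: [-0.8, -0.2, -3.8]
opening: 0.0508
```

Run:
```python
from h import *
a=Rtilt(8)[:,1]; g=CAN+[0,0,.085]
rel(g-.051*a,Rtilt(8)); print(read_state()["opening"])
f=grab_frame("top");im=f["image"]
h=grab_frame("side");g=h["image"]
import pickle; pickle.dump((f,h),open("l.pkl","wb"))
A=cv2.resize(im[210:320,130:270,::-1],None,fx=2.8,fy=2.8,interpolation=cv2.INTER_CUBIC)
B=cv2.resize(g[140:250,190:330,::-1],None,fx=2.8,fy=2.8,interpolation=cv2.INTER_CUBIC)
cv2.imwrite("pics/c4.png",np.hstack([A,B]))
```

```text
lin [-0.006  0.141  0.946] twist [-0.003  0.004 -0.002] q [-0.27  0.47 -0.39 -1.51 -1.43  0.86] F [-0.8 -0.2 -3.8]
0.050766546364536695
```

View pics/c4.png

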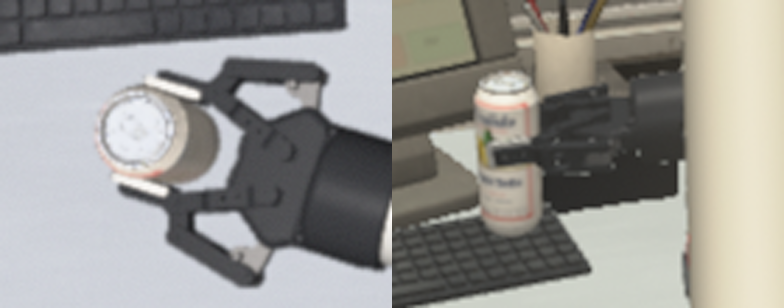

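Can held upright off the counter: top at (138,132) in the left panel, and its axis runs from (507,84) to (512,230) in the right panel.

Run:
```python
from h import *
import pickle
f,h=pickle.load(open("l.pkl","rb")); s=read_state()
z=.2068-.0887
c=np.array([.479,.1425,0])+np.array([.4618,.0946,0])-[.4625,.0946,0]
print("top pred",proj(f,c+[0,0,z+.134]),"meas",(130+138/2.8,210+132/2.8), onz(f,130+138/2.8,210+132/2.8,z+.134))
for zz in(0,.134): print("side pred",proj(h,c+[0,0,z+zz]))
# side silhouette edges per row: bright/non-dark pixels near can
g=cv2.cvtColor(h["image"],cv2.COLOR_RGB2GRAY).astype(int)
for r in(172,176,180,184,188,204,208,212,216): 
    row=g[r,205:260]; d=np.diff(row); print(r,205+np.argmax(np.abs(d[:22])),205+22+np.argmax(np.abs(d[22:])))
```

```text
top pred [179.72843297 255.97719641] meas (179.28571428571428, 257.14285714285717) [0.47649632 0.1431555  0.2521    ]
side pred [233.61260889 218.80309244]
side pred [231.66747332 166.94417246]
172 219 240
176 218 240
180 218 242
184 211 242
188 225 241
204 219 243
208 220 243
212 220 246
216 209 243
```

```bash
cat >> h.py <<'E'
def tcp(x,y,z): # cradle coords of can middle, lying
    return C0+(x+.0217)*CX+(y+.0009)*CY+(z+.0507)*UP
E
python3 - <<'E'
from h import *
rel(tcp(.05,0,.15),Rtilt(98));
E
```

```text
lin [-0.933 -0.885  0.156] twist [ 0.996 -0.001 -0.001] q [-0.27  0.48 -0.39 -1.51 -1.43  0.87] F [-0.2 -0.5 -3.4]
```

Call:
{"api": "servo_tool", "payload": {"motion": [{"linear": [-0.12,-0.11,0.02],"twist": [0.1,0,0],"jaw": 40},{"linear": [-0.23,-0.22,0.04],"twist": [0.2,0,0],"jaw": 40},{"linear": [-0.35,-0.33,0.06],"twist": [0.31,0,0],"jaw": 40},{"linear": [-0.47,-0.44,0.08],"twist": [0.42,0,0],"jaw": 40},{"linear": [-0.59,-0.56,0.1],"twist": [0.53,0,0],"jaw": 40},{"linear": [-0.7,-0.67,0.12],"twist": [0.64,0,0],"jaw": 40},{"linear": [-0.82,-0.78,0.14],"twist": [0.74,0,0],"jaw": 40},{"linear": [-0.9,-0.86,0.15],"twist": [0.84,0,0],"jaw": 40}]}}

```text
time_s: 6.7
eef_pos: [0.5311, -0.0389, 0.1985]
orientation: [-0.339, -2.156, 1.948]
contact_force: [-1.3, -2.1, -3.3]
opening: 0.0512
```

Run:
```python
from h import *
rel(tcp(.03,0,.12),Rtilt(98));
```

```text
lin [-0.035  0.212  0.211] twist [ 0.153 -0.002  0.004] q [ 0.19  0.33 -0.33 -0.12 -0.87 -0.43] F [-1.3 -2.1 -3.3]
```

Call:
{"api": "servo_tool", "payload": {"motion": [{"linear": [-0.01,0.07,0.07],"twist": [0.06,0,0],"jaw": 40},{"linear": [-0.02,0.14,0.14],"twist": [0.11,0,0],"jaw": 40},{"linear": [-0.035,0.21,0.21],"twist": [0.153,0,0],"jaw": 40},{"linear": [-0.035,0.21,0.21],"twist": [0.153,0,0],"jaw": 40},{"linear": [-0.035,0.21,0.21],"twist": [0.153,0,0],"jaw": 40}]}}

```text
time_s: 7.32
eef_pos: [0.5288, -0.0612, 0.1721]
orientation: [-0.302, -1.901, 2.171]
contact_force: [-0.5, -0.3, -3.5]
opening: 0.0506
```

Run:
```python
from h import *
rel(tcp(.024,0,.071),Rtilt(98))
f=grab_frame("top");im=f["image"]
h=grab_frame("side");g=h["image"]
import pickle; pickle.dump((f,h),open("m.pkl","wb"))
A=cv2.resize(im[200:300,265:405,::-1],None,fx=2.8,fy=2.8,interpolation=cv2.INTER_CUBIC)
B=cv2.resize(g[160:260,260:400,::-1],None,fx=2.8,fy=2.8,interpolation=cv2.INTER_CUBIC)
cv2.imwrite("pics/c5.png",np.hstack([A,B]))
for x in(-.043,.03,.097): print(proj(f,C0+x*CX+[0,0,.12]),(proj(f,C0+x*CX+[0,0,.12])-[265,200])*2.8,(proj(h,C0+x*CX+[0,0,.12])-[260,160])*2.8)
```

```text
lin [0.004 0.424 0.001] twist [ 0.004 -0.002  0.002] q [ 0.24  0.38 -0.44  0.15 -0.83 -0.66] F [-0.5 -0.3 -3.5]
[354.7014749  247.47121538] [251.16412971 132.91940308] [224.56381165 107.50690774]
[316.91505071 236.17211703] [145.36214198 101.2819277 ] [147.01468408 107.94024723]
[282.53107392 225.89043668] [49.08700697 72.49322269] [ 75.61637676 108.33921633]
```

View pics/c5.png

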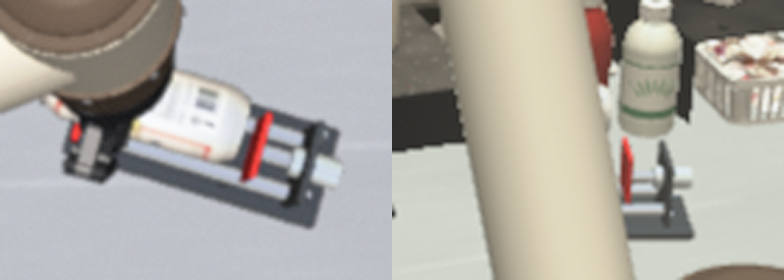

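Left panel: the can's bottom end is at about (247,126), roughly in line with the cradle and ahead of the red pusher at (258,145). I'll check the lateral offset numerically.

Run:
```python
from h import *
import pickle
f,h=pickle.load(open("m.pkl","rb")); im=f["image"].astype(np.float32)
for x in(-.03,-.02,-.01):
    print("x",x)
    for y in range(-36,37,3):
        q=proj(f,C0+x*CX+y*.001*CY+[0,0,.12]); v=cv2.getRectSubPix(im,(1,1),tuple(map(float,q)))[0,0]
        print(y,v.astype(int),end="; ")
    print()
print("end")
for y in(-10,0,10):
    for x in range(-56,-34,2):
        q=proj(f,C0+x*.001*CX+y*.001*CY+[0,0,.12]); v=cv2.getRectSubPix(im,(1,1),tuple(map(float,q)))[0,0]; print(x,v.astype(int),end="; ")
    print()
```

```text
x -0.03
-36 [189 192 199]; -33 [189 192 199]; -30 [191 194 201]; -27 [182 184 191]; -24 [170 167 164]; -21 [195 188 179]; -18 [214 213 202]; -15 [221 224 219]; -12 [220 223 222]; -9 [219 222 226]; -6 [221 224 229]; -3 [220 223 229]; 0 [221 225 230]; 3 [221 224 229]; 6 [221 224 228]; 9 [220 224 225]; 12 [220 222 219]; 15 [216 215 206]; 18 [198 192 183]; 21 [153 148 142]; 24 [111 111 110]; 27 [175 180 187]; 30 [187 196 215]; 33 [178 184 195]; 36 [115 117 119]; 
x -0.02
-36 [189 192 199]; -33 [189 192 199]; -30 [185 187 193]; -27 [168 164 159]; -24 [197 188 176]; -21 [227 225 213]; -18 [235 235 229]; -15 [238 240 238]; -12 [238 241 242]; -9 [240 242 245]; -6 [240 242 245]; -3 [242 244 246]; 0 [242 244 246]; 3 [241 242 245]; 6 [242 244 247]; 9 [239 241 243]; 12 [238 239 239]; 15 [237 230 224]; 18 [234 204 192]; 21 [222 195 182]; 24 [185 166 157]; 27 [177 178 185]; 30 [187 196 214]; 33 [181 187 197]; 36 [121 123 127]; 
x -0.01
-36 [189 192 199]; -33 [189 192 200]; -30 [181 184 189]; -27 [170 166 161]; -24 [207 198 186]; -21 [198 192 181]; -18 [156 158 153]; -15 [189 193 194]; -12 [182 186
[... 215 characters left out ...]
9]; 27 [174 177 184]; 30 [187 195 214]; 33 [177 182 194]; 36 [112 113 117]; 
end
-56 [147 151 156]; -54 [170 138 142]; -52 [226 101 102]; -50 [235  71  67]; -48 [184  45  43]; -46 [119  39  39]; -44 [110  76  79]; -42 [132 126 131]; -40 [148 150 155]; -38 [163 166 167]; -36 [197 201 198]; 
-56 [128 129 133]; -54 [155 118 121]; -52 [214  88  87]; -50 [237  68  64]; -48 [183  45  43]; -46 [119  30  28]; -44 [106  53  54]; -42 [112  99 102]; -40 [116 117 120]; -38 [149 152 153]; -36 [206 211 215]; 
-56 [184 195 213]; -54 [189 179 195]; -52 [228 116 124]; -50 [237  72  70]; -48 [177  44  41]; -46 [113  30  29]; -44 [96 38 41]; -42 [85 65 72]; -40 [77 80 86]; -38 [106 109 111]; -36 [175 177 173];
```

Call:
{"api": "servo_tool", "payload": {"motion": [{"linear": [0.01,0.12,-0.01],"twist": [0,0,0],"jaw": 40},{"linear": [0.01,0.23,-0.02],"twist": [0,0,0],"jaw": 40},{"linear": [0.01,0.34,-0.02],"twist": [0,0,0],"jaw": 40},{"linear": [0.01,0.42,-0.02],"twist": [0,0,0],"jaw": 40},{"linear": [0.01,0.42,-0.02],"twist": [0,0,0],"jaw": 40}]}}

```text
time_s: 8.05
eef_pos: [0.5261, -0.0652, 0.1217]
orientation: [-0.302, -1.9, 2.172]
contact_force: [-0.9, 0.5, -2.4]
opening: 0.051
```

Run:
```python
from h import *
rel(tcp(.026,0,.071),Rtilt(98)); rel(tcp(.006,0,.071),Rtilt(98));rel(tcp(-.004,0,.071),Rtilt(98))
```

```text
lin [-0.006 -0.     0.001] twist [ 0.004 -0.002  0.002] q [ 0.23  0.45 -0.5   0.18 -0.71 -0.68] F [-0.9  0.5 -2.4]
lin [-0.006  0.022  0.166] twist [ 0.004 -0.002  0.002] q [ 0.23  0.45 -0.5   0.18 -0.71 -0.68] F [-0.9  0.5 -2.4]
lin [-0.006  0.033  0.249] twist [ 0.004 -0.002  0.002] q [ 0.23  0.45 -0.5   0.18 -0.71 -0.68] F [-0.9  0.5 -2.4]
```

Call:
{"api": "servo_tool", "payload": {"motion": [{"linear": [0,0.005,0.025],"twist": [0,0,0],"jaw": 40},{"linear": [0,0.007,0.05],"twist": [0,0,0],"jaw": 40},{"linear": [0,0.01,0.07],"twist": [0,0,0],"jaw": 40},{"linear": [0,0.012,0.09],"twist": [0,0,0],"jaw": 40},{"linear": [0,0.014,0.11],"twist": [0,0,0],"jaw": 40},{"linear": [0,0.017,0.13],"twist": [0,0,0],"jaw": 40},{"linear": [0,0.02,0.15],"twist": [0,0,0],"jaw": 40},{"linear": [0,0.02,0.15],"twist": [0,0,0],"jaw": 40}]}}

```text
time_s: 9.05
eef_pos: [0.5212, -0.082, 0.1228]
orientation: [-0.304, -1.903, 2.173]
contact_force: [-0.0, 4.3, -2.4]
opening: 0.0508
```

Run:
```python
from h import *
rel(tcp(-.004,0,.071),Rtilt(98))
s=read_state();d=np.array(s["eef_pos"])-tcp(0,0,0);print(d@CX,d@CY,d[2],np.array(s["contact_force"])@CX)
```

```text
lin [-0.002  0.023  0.103] twist [ 0.005 -0.002  0.   ] q [ 0.2   0.44 -0.51  0.18 -0.7  -0.66] F [-0.   4.3 -2.4]
0.008611045180854947 0.00014929702803200814 0.07211392147028461 4.133477647642306
```

Call:
{"api": "servo_tool", "payload": {"motion": [{"linear": [0,0.003,0.02],"twist": [0,0,0],"jaw": 40},{"linear": [0,0.006,0.04],"twist": [0,0,0],"jaw": 40},{"linear": [0,0.009,0.06],"twist": [0,0,0],"jaw": 40},{"linear": [0,0.012,0.08],"twist": [0,0,0],"jaw": 40},{"linear": [0,0.014,0.095],"twist": [0,0,0],"jaw": 40},{"linear": [0,0.016,0.11],"twist": [0,0,0],"jaw": 40},{"linear": [0,0.016,0.11],"twist": [0,0,0],"jaw": 40},{"linear": [0,0.016,0.11],"twist": [0,0,0],"jaw": 40}]}}

```text
time_s: 10.05
eef_pos: [0.5171, -0.0945, 0.1227]
orientation: [-0.305, -1.903, 2.172]
contact_force: [-0.9, 6.3, -2.7]
opening: 0.0508
```

```bash
cat >> h.py <<'E'
def status(z=.071):
    rel(tcp(-.004,0,z),Rtilt(98))
    s=read_state();d=np.array(s["eef_pos"])-tcp(0,0,0);print("can x,y,z est",np.round([d@CX,d@CY,d[2]],4),"Fcx",np.array(s["contact_force"])@CX)
    import pickle
    f0=pickle.load(open("top0.pkl","rb"));f=grab_frame("top");h=grab_frame("side")
    for n,g in(("ref",f0),("now",f)):
        hsv=cv2.cvtColor(g["image"],cv2.COLOR_RGB2HSV)
        red=((hsv[...,0]<8)|(hsv[...,0]>172))&(hsv[...,1]>140)&(hsv[...,2]>80); m=np.zeros_like(red);m[225:285,335:385]=red[225:285,335:385]
        p=np.argwhere(m)[:,::-1]; q=onz(g,*p.mean(0),.075); print(n,len(p),"red pusher cradle x",(q-C0)@CX)
    return f,h
E
python3 - <<'E'
from h import *
f,h=status()
A=cv2.resize(f["image"][200:300,265:405,::-1],None,fx=2.8,fy=2.8,interpolation=cv2.INTER_CUBIC)
B=cv2.resize(h["image"][180:280,270:410,::-1],None,fx=2.8,fy=2.8,interpolation=cv2.INTER_CUBIC)
cv2.imwrite("pics/c6.png",np.hstack([A,B]))
E
```

```text
lin [-0.001  0.008 -0.005] twist [ 0.005 -0.002 -0.   ] q [ 0.18  0.44 -0.52  0.18 -0.69 -0.64] F [-0.9  6.3 -2.7]
can x,y,z est [-0.0045  0.0001  0.072 ] Fcx 5.75615183230032
ref 104 red pusher cradle x -0.053872563576011216
now 35 red pusher cradle x -0.07358167084472154
```

Run:
```python
from h import *
for z in(.06,.052,.049,.047): rel(tcp(-.0045,0,z),Rtilt(98))
```

```text
lin [-0.001  0.099 -0.013] twist [ 0.005 -0.002 -0.   ] q [ 0.18  0.44 -0.52  0.18 -0.69 -0.64] F [-0.1  5.3 -1.6]
lin [-0.001  0.165 -0.022] twist [ 0.005 -0.002 -0.   ] q [ 0.18  0.44 -0.52  0.18 -0.69 -0.64] F [-0.1  5.3 -1.6]
lin [-0.001  0.189 -0.025] twist [ 0.005 -0.002 -0.   ] q [ 0.18  0.44 -0.52  0.18 -0.69 -0.64] F [-0.1  5.3 -1.6]
lin [-0.001  0.206 -0.027] twist [ 0.005 -0.002 -0.   ] q [ 0.18  0.44 -0.52  0.18 -0.69 -0.64] F [-0.1  5.3 -1.6]
```

View pics/c6.png

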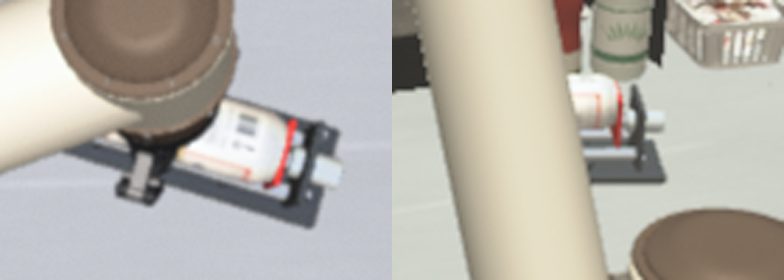

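The can's bottom is against the pusher, which is pressed back near the wall ((290,155) left panel, (620,120) right panel). The can lies level above the rails. Now lowering slowly.

Call:
{"api": "servo_tool", "payload": {"motion": [{"linear": [0,0.025,-0.003],"twist": [0,0,0],"jaw": 40},{"linear": [0,0.05,-0.006],"twist": [0,0,0],"jaw": 40},{"linear": [0,0.075,-0.01],"twist": [0,0,0],"jaw": 40},{"linear": [0,0.1,-0.013],"twist": [0,0,0],"jaw": 40},{"linear": [0,0.12,-0.016],"twist": [0,0,0],"jaw": 40},{"linear": [0,0.12,-0.016],"twist": [0,0,0],"jaw": 40}]}}

```text
time_s: 10.9
eef_pos: [0.5187, -0.0944, 0.109]
orientation: [-0.307, -1.906, 2.175]
contact_force: [1.8, 4.9, 0.0]
opening: 0.0508
```

Run:
```python
from h import *
status(.049)
```

```text
lin [ 0.011  0.077 -0.009] twist [ 0.005 -0.001 -0.002] q [ 0.17  0.46 -0.53  0.19 -0.65 -0.65] F [1.8 4.9 0. ]
can x,y,z est [-0.0039 -0.0013  0.0583] Fcx 5.2198925978473
ref 104 red pusher cradle x -0.053872563576011216
now 59 red pusher cradle x -0.07226837510286334
```

Call:
{"api": "servo_tool", "payload": {"motion": [{"linear": [0,0.015,-0.002],"twist": [0,0,0],"jaw": 40},{"linear": [0,0.03,-0.004],"twist": [0,0,0],"jaw": 40},{"linear": [0,0.045,-0.006],"twist": [0,0,0],"jaw": 40},{"linear": [0,0.045,-0.006],"twist": [0,0,0],"jaw": 40}]}}

```text
time_s: 11.5
eef_pos: [0.5189, -0.0944, 0.1037]
orientation: [-0.307, -1.906, 2.175]
contact_force: [1.8, 5.4, 0.9]
opening: 0.0507
```

Run:
```python
from h import *
status(.049)
```

```text
lin [ 0.013  0.033 -0.003] twist [ 0.005 -0.001 -0.003] q [ 0.17  0.47 -0.54  0.2  -0.64 -0.65] F [1.8 5.4 0.9]
can x,y,z est [-0.0038 -0.0015  0.053 ] Fcx 5.694184149136429
ref 104 red pusher cradle x -0.053872563576011216
now 64 red pusher cradle x -0.07209814798991013
```

Call:
{"api": "servo_tool", "payload": {"motion": [{"linear": [0.015,0.012,-0.002],"twist": [0,0,0],"jaw": 40},{"linear": [0.015,0.024,-0.003],"twist": [0,0,0],"jaw": 40},{"linear": [0.015,0.03,-0.004],"twist": [0,0,0],"jaw": 40},{"linear": [0.015,0.03,-0.004],"twist": [0,0,0],"jaw": 40}]}}

```text
time_s: 12.1
eef_pos: [0.518, -0.0937, 0.1016]
orientation: [-0.309, -1.907, 2.176]
contact_force: [0.1, 6.6, 8.4]
opening: 0.0511
```

Run:
```python
from h import *
status(.049)
```

```text
lin [0.004 0.016 0.002] twist [ 0.006 -0.001 -0.004] q [ 0.18  0.47 -0.54  0.2  -0.63 -0.66] F [0.1 6.6 8.4]
can x,y,z est [-0.0035 -0.0004  0.0509] Fcx 6.33103110521232
ref 104 red pusher cradle x -0.053872563576011216
now 65 red pusher cradle x -0.07157094060186037
```

Call:
{"api": "servo_tool", "payload": {"motion": [{"linear": [0,-0.008,0],"twist": [0,0,0],"jaw": 40},{"linear": [0,-0.008,0],"twist": [0,0,0],"jaw": 62},{"linear": [0,-0.008,0],"twist": [0,0,0],"jaw": 66},{"linear": [0,-0.008,0],"twist": [0,0,0],"jaw": 72},{"linear": [0,-0.008,0],"twist": [0,0,0],"jaw": 80},{"linear": [0,-0.008,0],"twist": [0,0,0],"jaw": 100},{"linear": [0,-0.008,0],"twist": [0,0,0],"jaw": 100},{"linear": [0,-0.008,0],"twist": [0,0,0],"jaw": 100}]}}

```text
time_s: 13.2
eef_pos: [0.515, -0.0943, 0.0999]
orientation: [-0.304, -1.902, 2.172]
contact_force: [-0.0, 0.8, -0.0]
opening: 0.0853
```

Run:
```python
from h import *
status(.049)
```

```text
lin [-0.019  0.    -0.008] twist [ 0.004 -0.002  0.001] q [ 0.18  0.47 -0.55  0.2  -0.63 -0.66] F [-0.   0.8 -0. ]
can x,y,z est [-0.0049  0.0022  0.0492] Fcx 0.737915675785351
ref 104 red pusher cradle x -0.053872563576011216
now 64 red pusher cradle x -0.06959028506066395
```

Call:
{"api": "servo_tool", "payload": {"motion": [{"linear": [-0.015,-0.1,0.014],"twist": [0,0,0],"jaw": 100},{"linear": [-0.015,-0.3,0.042],"twist": [0,0,0],"jaw": 100},{"linear": [-0.015,-0.6,0.084],"twist": [0,0,0],"jaw": 100},{"linear": [-0.015,-0.95,0.13],"twist": [0,0,0],"jaw": 100},{"linear": [-0.015,-0.95,0.13],"twist": [0,0,0],"jaw": 100}]}}

```text
time_s: 13.92
eef_pos: [0.5188, -0.0949, 0.2195]
orientation: [-0.314, -1.908, 2.174]
contact_force: [-1.0, -0.3, -0.8]
opening: 0.0855
```

Call:
{"api": "servo_tool", "payload": {"motion": [{"linear": [0,-0.8,0.4],"twist": [0,0,0],"jaw": 100},{"linear": [0,-0.8,0.8],"twist": [0,0,0],"jaw": 100},{"linear": [0,-0.8,0.8],"twist": [0,0,0],"jaw": 100},{"linear": [0,-0.8,0.8],"twist": [0,0,0],"jaw": 100}]}}

```text
time_s: 14.42
eef_pos: [0.4906, -0.1739, 0.3227]
orientation: [-0.306, -1.902, 2.171]
contact_force: [-0.1, -0.3, -0.4]
opening: 0.0857
```

Call:
{"api": "servo_tool", "payload": {"motion": [{"linear": [0.2,0,1.0],"twist": [0,0,0],"jaw": 100},{"linear": [0.2,0,1.0],"twist": [0,0,0],"jaw": 100},{"linear": [0.2,0,1.0],"twist": [0,0,0],"jaw": 100},{"linear": [0.2,0,1.0],"twist": [0,0,0],"jaw": 100}]}}

```text
time_s: 14.92
eef_pos: [0.4312, -0.2784, 0.3371]
orientation: [-0.3, -1.902, 2.171]
contact_force: [-0.5, 0.1, -1.2]
opening: 0.0852
```

Run:
```python
from h import *
f,h=status(.049)
A=cv2.resize(f["image"][210:290,275:395,::-1],None,fx=3.3,fy=3.3,interpolation=cv2.INTER_CUBIC)
B=cv2.resize(h["image"][190:270,275:395,::-1],None,fx=3.3,fy=3.3,interpolation=cv2.INTER_CUBIC)
cv2.imwrite("pics/c7.png",np.vstack([np.hstack([A,B]),cv2.resize(f["image"][:,:,::-1],(400,300)).repeat(1,0) .__class__(0) if 0 else np.hstack([cv2.resize(f["image"][:,:,::-1],(396,297)),cv2.resize(h["image"][:,:,::-1],(396,297))])]))
im=f["image"].astype(np.float32)
for x in(-.04,0,.04):
    print("x",x,[(y,int(cv2.getRectSubPix(im,(1,1),tuple(map(float,proj(f,C0+x*CX+y*.001*CY+[0,0,.049]))))[0,0][1])) for y in range(-36,37,3)])
```

```text
lin [-0.21   1.738 -1.929] twist [ 0.005 -0.001  0.002] q [-0.2   0.16 -0.28  0.14 -1.16 -0.18] F [-0.5  0.1 -1.2]
can x,y,z est [-0.2059  0.025   0.2864] Fcx -0.04865900542846887
ref 104 red pusher cradle x -0.053872563576011216
now 0 red pusher cradle x nan
x -0.04 [(-36, 231), (-33, 230), (-30, 230), (-27, 229), (-24, 229), (-21, 228), (-18, 227), (-15, 226), (-12, 226), (-9, 224), (-6, 224), (-3, 223), (0, 222), (3, 223), (6, 223), (9, 223), (12, 223), (15, 222), (18, 222), (21, 222), (24, 222), (27, 222), (30, 222), (33, 222), (36, 221)]
x 0 [(-36, 248), (-33, 248), (-30, 248), (-27, 248), (-24, 249), (-21, 248), (-18, 248), (-15, 248), (-12, 248), (-9, 248), (-6, 248), (-3, 247), (0, 246), (3, 245), (6, 244), (9, 243), (12, 242), (15, 239), (18, 233), (21, 216), (24, 196), (27, 174), (30, 168), (33, 162), (36, 158)]
x 0.04 [(-36, 245), (-33, 246), (-30, 248), (-27, 248), (-24, 248), (-21, 248), (-18, 248), (-15, 248), (-12, 248), (-9, 248), (-6, 248), (-3, 248), (0, 248), (3, 247), (6, 246), (9, 245), (12, 244), (15, 243), (18, 242), (21, 241), (24, 240), (27, 238), (30, 237), (33, 237), (36, 235)]h.py:31: RuntimeWarning: Mean of empty slice.
  p=np.argwhere(m)[:,::-1]; q=onz(g,*p.mean(0),.075); print(n,len(p),"red pusher cradle x",(q-C0)@CX)
  ret = um.true_divide(
```

View pics/c7.png

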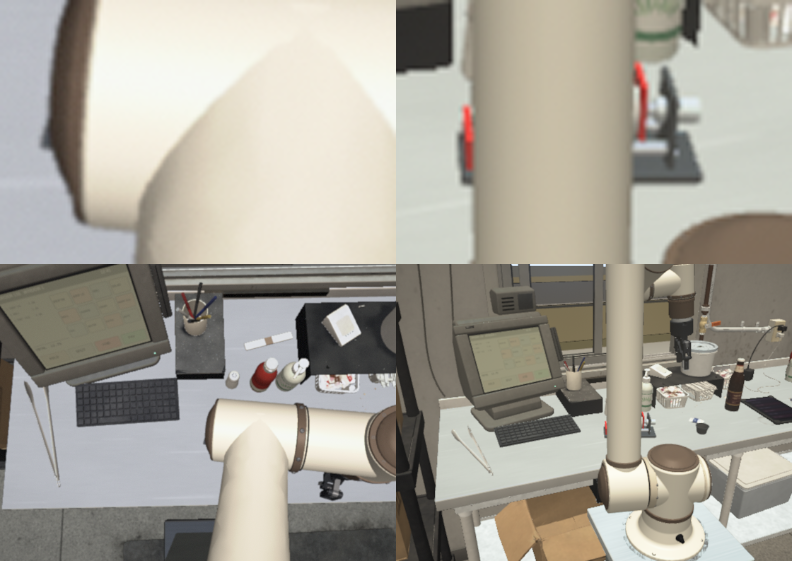

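The elbow hides the can in both views. The bystanders look untouched. I'll move the arm back toward its start pose and check numerically.

Call:
{"api": "servo_tool", "payload": {"motion": [{"linear": [0.35,0,0.95],"twist": [0,0,0],"jaw": 100},{"linear": [0.35,0,0.95],"twist": [0,0,0],"jaw": 100},{"linear": [0.35,0,0.95],"twist": [0,0,0],"jaw": 100}]}}

```text
time_s: 15.4
eef_pos: [0.3551, -0.3744, 0.3538]
orientation: [-0.306, -1.9, 2.171]
contact_force: [0.7, 0.5, -1.3]
opening: 0.0851
```

Call:
{"api": "servo_tool", "payload": {"motion": [{"linear": [0.35,0,0.95],"twist": [0,0,0],"jaw": 100},{"linear": [0.35,0,0.95],"twist": [0,0,0],"jaw": 100},{"linear": [0.35,0,0.95],"twist": [0,0,0],"jaw": 100}]}}

```text
time_s: 15.78
eef_pos: [0.2805, -0.4688, 0.3685]
orientation: [-0.306, -1.901, 2.171]
contact_force: [0.7, 1.1, -0.0]
opening: 0.0853
```

Call:
{"api": "servo_tool", "payload": {"motion": [{"linear": [0.5,0,0.9],"twist": [0,0,0],"jaw": 100},{"linear": [0.5,0,0.9],"twist": [0,0,0],"jaw": 100},{"linear": [0.5,0,0.9],"twist": [0,0,0],"jaw": 100},{"linear": [0.5,0,0.9],"twist": [0,0,0],"jaw": 100}]}}

```text
time_s: 16.27
eef_pos: [0.192, -0.5498, 0.3823]
orientation: [-0.302, -1.904, 2.172]
contact_force: [0.6, -0.2, 0.1]
opening: 0.0855
```

Run:
```python
from h import *
import pickle
f=grab_frame("top");h=grab_frame("side");save(f,"end_t.png");save(h,"end_s.png");pickle.dump((f,h),open("e.pkl","wb"))
im=f["image"].astype(np.float32)
for x in(-.045,-.02,0,.02,.045):
    print("x",x,[(y,im[tuple(np.round(proj(f,C0+x*CX+y*.001*CY+[0,0,.049])[::-1]).astype(int))].astype(int).tolist()) for y in range(-36,37,4)])
print("axis, z=.049")
for x in range(-84,86,4): print(x,im[tuple(np.round(proj(f,C0+x*.001*CX+[0,0,.049])[::-1]).astype(int))].astype(int).tolist(),end="; ")
f0=pickle.load(open("top0.pkl","rb"))
a=f0["image"][100:200,310:450].astype(int);b=f["image"][100:200,310:450].astype(int);print("bystander diff>40:",(np.abs(a-b).max(2)>40).sum())
```

```text
x -0.045 [(-36, [190, 194, 201]), (-32, [143, 147, 152]), (-28, [103, 101, 101]), (-24, [205, 196, 184]), (-20, [191, 185, 176]), (-16, [190, 193, 193]), (-12, [186, 190, 197]), (-8, [196, 200, 208]), (-4, [244, 246, 248]), (0, [233, 234, 237]), (4, [222, 224, 228]), (8, [245, 247, 249]), (12, [241, 243, 244]), (16, [239, 213, 202]), (20, [229, 206, 193]), (24, [181, 166, 160]), (28, [111, 110, 113]), (32, [78, 82, 89]), (36, [80, 84, 92])]
x -0.02 [(-36, [192, 195, 201]), (-32, [112, 115, 120]), (-28, [145, 141, 135]), (-24, [231, 225, 212]), (-20, [236, 232, 221]), (-16, [223, 225, 220]), (-12, [228, 230, 232]), (-8, [227, 229, 232]), (-4, [228, 230, 234]), (0, [224, 225, 229]), (4, [231, 233, 236]), (8, [247, 248, 250]), (12, [248, 248, 248]), (16, [246, 232, 227]), (20, [242, 231, 222]), (24, [200, 192, 184]), (28, [131, 128, 129]), (32, [77, 82, 90]), (36, [79, 84, 93])]
x 0 [(-36, [192, 194, 202]), (-32, [121, 123, 128]), (-28, [148, 142, 138]), (-24, [232, 226, 214]), (-20, [247, 246, 239]), (-16, [245, 247, 241]), (-12, [246, 247, 248]), (-8, [245, 246, 248]), (-4, [240, 242,
[... 1321 characters left out ...]
230, 232, 235]; -44 [233, 234, 237]; -40 [231, 233, 236]; -36 [220, 222, 225]; -32 [240, 242, 244]; -28 [233, 235, 240]; -24 [239, 240, 243]; -20 [224, 225, 229]; -16 [235, 237, 240]; -12 [240, 241, 244]; -8 [223, 225, 228]; -4 [226, 228, 231]; 0 [229, 231, 234]; 4 [231, 232, 236]; 8 [231, 233, 236]; 12 [231, 233, 236]; 16 [232, 234, 236]; 20 [233, 234, 237]; 24 [222, 224, 227]; 28 [233, 235, 238]; 32 [219, 225, 234]; 36 [227, 235, 244]; 40 [237, 239, 243]; 44 [228, 230, 233]; 48 [224, 227, 233]; 52 [225, 233, 243]; 56 [239, 241, 244]; 60 [232, 234, 236]; 64 [215, 218, 222]; 68 [241, 112, 111]; 72 [174, 69, 70]; 76 [118, 117, 121]; 80 [192, 196, 202]; 84 [193, 196, 204]; bystander diff>40: 1
```

Run:
```python
from h import *
import pickle
f,h=pickle.load(open("e.pkl","rb")); im=h["image"]
for x in(-.045,-.02,.0,.025,.045):
    print(x,[(z,im[tuple(np.round(proj(h,C0+x*CX+[0,0,z*.001])[::-1]).astype(int))].tolist()) for z in range(0,104,6)])
```

```text
-0.045 [(0, [207, 197, 173]), (6, [206, 197, 173]), (12, [207, 196, 173]), (18, [207, 197, 173]), (24, [207, 197, 173]), (30, [207, 197, 173]), (36, [208, 198, 173]), (42, [208, 198, 174]), (48, [208, 198, 174]), (54, [208, 197, 174]), (60, [208, 198, 174]), (66, [208, 198, 174]), (72, [208, 198, 174]), (78, [208, 198, 174]), (84, [209, 199, 175]), (90, [209, 198, 174]), (96, [209, 198, 175]), (102, [208, 198, 174])]
-0.02 [(0, [207, 197, 173]), (6, [208, 198, 174]), (12, [208, 198, 174]), (18, [208, 197, 173]), (24, [207, 197, 173]), (30, [208, 198, 173]), (36, [207, 197, 173]), (42, [206, 196, 173]), (48, [206, 196, 173]), (54, [206, 196, 171]), (60, [206, 196, 172]), (66, [205, 195, 172]), (72, [206, 196, 172]), (78, [206, 195, 172]), (84, [205, 194, 171]), (90, [205, 195, 171]), (96, [203, 194, 170]), (102, [203, 193, 170])]
0.0 [(0, [198, 188, 165]), (6, [197, 187, 165]), (12, [197, 187, 165]), (18, [196, 187, 164]), (24, [195, 185, 163]), (30, [194, 184, 162]), (36, [196, 186, 164]), (42, [195, 185, 162]), (48, [193, 184, 161]), (54, [192, 183, 161]), (60, [191, 182, 160]), (66
[... 296 characters left out ...]
8]), (36, [202, 198, 177]), (42, [243, 238, 226]), (48, [252, 250, 245]), (54, [251, 243, 234]), (60, [252, 251, 251]), (66, [248, 249, 250]), (72, [236, 239, 233]), (78, [227, 230, 220]), (84, [206, 209, 199]), (90, [205, 209, 200]), (96, [205, 208, 199]), (102, [206, 210, 200])]
0.045 [(0, [99, 103, 103]), (6, [111, 112, 108]), (12, [188, 192, 189]), (18, [174, 178, 184]), (24, [135, 130, 123]), (30, [160, 155, 144]), (36, [189, 183, 171]), (42, [239, 234, 222]), (48, [251, 249, 241]), (54, [250, 239, 228]), (60, [250, 249, 249]), (66, [247, 249, 248]), (72, [237, 240, 235]), (78, [213, 215, 198]), (84, [156, 150, 135]), (90, [159, 153, 138]), (96, [157, 153, 142]), (102, [168, 166, 156])]
```

```bash
python3 -c "
from h import *
print(workorder.finish_job())"
```

```text
the job is handed in; nothing more can be done
None
```

The can is lying in the cradle with its bottom against the red pusher, and I've let go of it and handed the job in. The robot clock read about 16.3 s after the last move. I picked the can up with the gripper level, turned it 90° in the air, and pressed the pusher back about 18 mm at roughly 6 N. I then lowered it onto the rails and moved the arm away.

**Last checks:**
- **Position:** the top camera shows the can spanning about x = -70 to +66 mm, between the pusher and the lip. It is within about 1 mm of the cradle's centre line.
- **Level:** the side camera puts the can's edges at about z = 25 and 78 mm at two points towards the lip end, which matches a can resting on the rails. The arm hid the pusher end in that view, so there I only have the straight outline from above.
- **Bystanders:** the sauce, salt and soap area in the top camera is unchanged from the start, with only 1 pixel different.

**What disagreed or wasn't checked:**
- **Gripper opening:** it read 51 mm on a 53 mm can. I put this down to sensor offset or soft pads, not a dent, but I did not inspect the can for dents.
- **Touchdown:** the can met the rails about 2 mm higher than I had worked out, with a peak of about 8 N.
- **Sideways pull:** the tool shifted about 2.5 mm sideways when the grip opened, so there was a small side load while the can was going in.

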